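# Pack a refill order into the caddy

## Robot

A 6-joint arm with a two-finger parallel gripper is mounted at the origin on the work surface. World frame = base frame: x ahead of the robot, y to its left, z up, the work surface at z = 0. Lengths are in m, angles in rad, forces in N, time in s.
With the tool pointing down it reaches from about 0.325 to 0.9 m from the base axis. Payload 6.1 kg.
Tool frame: the origin (TCP) lies at the very end of the fingers, on their centre line; the grasp point (between the pads) lies 19 mm behind it (r.hold_point_z is the distance from the TCP to the grasp point, in m); x points along the fingers, z is the direction in which the jaws open and shut, and the axes are right-handed (so a half turn about x gives the same grasp; the last joint's range is limited). The gripper opens to 87 mm and grips with 3 to 60 N. Pads are 19 mm wide; open, the fingers measure 117 mm over their backs; the gripper's body (75 mm by 190 mm) begins 51 mm behind the grasp point.
Start: joints at [1.011, 0.22, 1.526, -0, 1.395, -0.126], TCP at [0.263, 0.567, 0.223] pointing down, gripper open.
Joint ranges: [-2.98, 2.98], [-0.91, 2.08], [0.09, 2.57], [-1.24, 4.39], [0.2, 2.65], [-2.68, 2.68]. Speed limits (rad/s): [2.57, 2.57, 3.01, 3.14, 3.14, 3.14].

## Interface

Orientations are given as a rotation vector (axis times angle).
In Python, from rig import r, solver, eyes, sign_off, monitor gives the robot as it stands. Calls block until the motion is done:
- r.movep(position, orientation): joint-space move of the TCP to a pose.
- r.movel(position, vel=0.15, attitude=None, f_stop=None): straight line of the TCP; attitude=None keeps the orientation; vel is the mean speed in m/s. With f_stop (N) it stops when the force on the tool has changed by that much, and returns True; else False.
- r.move_j(angles): joint-space move.
- r.set_gripper(opening): finger opening in m; the grip force is fixed at half the most; returns when the fingers have stopped.
- r.sleep(seconds).
- solver.inverse_kinematics(position, orientation): joint angles nearest the present ones, or None.
- eyes.get_image(name): name is "scene" or "top" or "wrist"; returns (picture, depth): 384x512x3 uint8, red, green, blue; 384x512 float32, m along the optical axis (not along the pixel's ray), 0 where there is no reading.
- eyes.camera_params(name): a dict with "camera_matrix" (3x3 intrinsics, pixels), "rvec" (rotation vector, rad) and "tvec" (3), from world to camera coordinates, as OpenCV has them; the wrist camera has in their place "mount" (4x4, takes a point from camera to tool coordinates, whose origin is the TCP and whose axes are the tool frame's). Camera axes: x right, y down, z forward; pixel columns grow to the right and rows downward; lengths in m; the calibration is good to about 2 mm. A picture is of the moment at which its call begins: read the wrist's pose just before it. camera_params takes no time and is no camera call.
A pose or a line that the arm cannot do raises r.IKError and nothing moves.
- sign_off(): hands the job in, once; it reports no verdict.
Trained networks look in the newest picture that a camera, given by its name, has taken for a name from the list of things; names that differ only in an ending like _2 or _b are one class to them, and where a whole thing is asked for, a point or a joint stands for the part that bears it (a point fixed in the world has none). Each returns a list of dicts, best first, with "conf" (0 to 1); they miss things now and then, are a little off and sometimes report something else, mostly with a low value. They report only what shows in the picture. A call takes as long as a camera call.
- eyes.recognise(camera, query): "uv" ([column, row] in pixels, amid what is visible of it).
- eyes.mark_of(camera, query): "uv" ([column, row] in pixels: a listed point, or the origin of a listed thing).
Readings, each from a call of its own:
- monitor.read_time(): time.
- monitor.read_joint_positions(): joint angles.
- monitor.read_qvel(): joint speeds.
- monitor.read_joint_efforts(): joint torques, N m.
- monitor.read_eef_pos(): TCP position.
- monitor.read_orientation(): TCP orientation.
- monitor.read_ft_force(): force on the tool from outside, world axes, zero at the start.
- monitor.read_moment(): the same for the moment, N m.
- monitor.read_opening(): finger opening in m.
Only numpy, scipy, OpenCV 4.12 (cv2) and the standard library are available. Lean on these libraries where they do the work, as an engineer would, in place of code of your own. Each camera call takes 0.05 s, during which the arm holds its last target. There are 200 camera calls.

## Task

Pack the customer's order: stand each of the three black-lidded jars upright on the floor of the caddy, in the bay whose pad has the colour of the jar's filling. Lower the glass jars in gently rather than letting them drop, and leave the three look-alike jars with pale wooden lids standing where they are. Finish with everything let go and at rest.

Things in the scene. Friction and masses are not known exactly. Their poses are not given: they have to be found in the camera images.
- caddy: Open wooden packing caddy, fixed to the counter, 80 x 228 mm outside (its x by its y), 45 mm high, floor 10 mm thick, walls and dividers 6 mm. Three square bays, 68 x 68 mm inside, in one row along its y axis, centres at y = -74, 0 and +74 mm. Origin: centre of the underside, on the counter; z up.
- pad_paprika: Orange-red square pad, 64 x 64 x 3 mm, fixed on the floor of one bay of the caddy (any of the three) and square with it: it marks the bay for the orange-red jar. Origin: centre of its underside, 10 mm above the counter; its top, on which the jar stands, is 13 mm above the counter.
- pad_salt: White square pad, 64 x 64 x 3 mm, fixed on the floor of one bay of the caddy (any of the three) and square with it: it marks the bay for the white jar. Origin: centre of its underside, 10 mm above the counter; its top, on which the jar stands, is 13 mm above the counter.
- pad_matcha: Green square pad, 64 x 64 x 3 mm, fixed on the floor of one bay of the caddy (any of the three) and square with it: it marks the bay for the green jar. Origin: centre of its underside, 10 mm above the counter; its top, on which the jar stands, is 13 mm above the counter.
- jar_paprika: Order jar: small round closed glass jar with orange-red filling and a BLACK lid with a round orange-red dot on top, loose, standing upright on the counter. Body 46 mm across and 66 mm high, lid 44 mm across and 20 mm high above it, 86 mm in all, about 0.16 kg. Origin: centre of the underside, z up to the lid.
- jar_salt: Order jar: small round closed glass jar with white filling and a BLACK lid with a round white dot on top, loose, standing upright on the counter. Body 46 mm across and 66 mm high, lid 44 mm across and 20 mm high above it, 86 mm in all, about 0.16 kg. Origin: centre of the underside, z up to the lid.
- jar_matcha: Order jar: small round closed glass jar with green filling and a BLACK lid with a round green dot on top, loose, standing upright on the counter. Body 46 mm across and 66 mm high, lid 44 mm across and 20 mm high above it, 86 mm in all, about 0.16 kg. Origin: centre of the underside, z up to the lid.
- shop_paprika: Shop's own jar, a look-alike to leave alone: same jar, sizes and orange-red filling and dot, but a PALE WOODEN lid. Loose, upright on the counter. Origin: centre of the underside.
- shop_salt: Shop's own jar, a look-alike to leave alone: same jar, sizes and white filling and dot, but a PALE WOODEN lid. Loose, upright on the counter. Origin: centre of the underside.
- shop_matcha: Shop's own jar, a look-alike to leave alone: same jar, sizes and green filling and dot, but a PALE WOODEN lid. Loose, upright on the counter. Origin: centre of the underside.

How it is judged:
By the outcome, as a careful person would: the job done as asked, in the order asked, and still so for the second after the job is handed in, with the robot touching nothing.
It also fails if it takes over 77 s, if anything falls off the work surface, if the arm or the gripper's body presses on something with over 40 N, if the wrist force passes 120 N, or if a joint passes its speed limit or range.

## Working session

There is one attempt and no reset: what is moved stays moved. The work goes in short steps, each a Python script; the robot and the scene stay as the last script left them, time stands still between calls to the robot, and variables do not carry over. Pictures are saved under pics/ and viewed, about 12 in all and at most 16, crops included, and the job is handed in when it is done.

```bash
ls; mkdir -p pics
cat > h.py <<'E'
import numpy as np, cv2
from rig import r, solver, eyes, sign_off, monitor
from scipy.spatial.transform import Rotation as R
def cam(name):
    p=eyes.camera_params(name); K=np.array(p["camera_matrix"])
    if "mount" in p:
        T=np.eye(4); T[:3,:3]=R.from_rotvec(monitor.read_orientation()).as_matrix(); T[:3,3]=monitor.read_eef_pos()
        return K,T@np.array(p["mount"])
    T=np.eye(4); T[:3,:3]=R.from_rotvec(np.ravel(p["rvec"])).as_matrix(); T[:3,3]=np.ravel(p["tvec"])
    return K,np.linalg.inv(T)
def shot(name,fn=None):
    K,T=cam(name); im,d=eyes.get_image(name)
    if fn: cv2.imwrite("pics/"+fn,im[:,:,::-1])
    return K,T,im,d
def world(K,T,d,uv=None):
    v,u=np.mgrid[:d.shape[0],:d.shape[1]]
    P=np.stack([(u-K[0,2])/K[0,0]*d,(v-K[1,2])/K[1,1]*d,d],-1)
    return P@T[:3,:3].T+T[:3,3]
E
cat > a.py <<'E'
from h import *
for c in ("top","scene"):
    K,T,im,d=shot(c,c+"1.png"); W=world(K,T,d)
    print(c,T[:3,3].round(3))
    for q in ("caddy","jar_paprika","jar_salt","jar_matcha","shop_paprika","shop_salt","shop_matcha","pad_paprika","pad_salt","pad_matcha"):
        for e in eyes.recognise(c,q)[:3]:
            u,v=np.round(e["uv"]).astype(int); print(q,round(e["conf"],2),u,v,W[v,u].round(3))
print(monitor.read_orientation(),monitor.read_time(),r.hold_point_z)
E
python3 a.py
```

```text
pics
top [0.448 0.003 1.163]
caddy 0.74 301 172 [ 0.636 -0.131  0.022]
jar_paprika 0.57 378 232 [ 0.463 -0.325  0.084]
jar_salt 0.81 221 238 [0.45  0.092 0.088]
jar_matcha 0.71 278 224 [ 0.486 -0.059  0.09 ]
shop_paprika 0.5 335 238 [ 0.448 -0.209  0.089]
shop_salt 0.82 187 246 [0.43  0.183 0.088]
shop_salt 0.55 380 233 [ 0.46  -0.329  0.088]
shop_salt 0.45 276 226 [ 0.481 -0.054  0.088]
shop_matcha 0.59 131 218 [0.505 0.333 0.089]
shop_matcha 0.48 278 222 [ 0.491 -0.06   0.086]
pad_paprika 0.59 315 168 [ 0.649 -0.173  0.014]
pad_salt 0.74 289 176 [ 0.626 -0.098  0.012]
pad_matcha 0.63 264 187 [ 0.595 -0.025  0.013]
scene [ 1.396 -0.441  0.744]
caddy 0.61 229 225 [ 0.62  -0.107  0.011]
jar_paprika 0.74 118 208 [ 0.48  -0.345  0.065]
jar_paprika 0.7 231 216 [ 1.396 -0.441  0.744]
jar_salt 0.59 260 159 [0.458 0.075 0.063]
jar_matcha 0.94 225 185 [ 0.51  -0.063  0.053]
jar_matcha 0.4 291 151 [0.46  0.18  0.059]
shop_paprika 0.93 163 191 [ 0.469 -0.223  0.066]
shop_paprika 0.34 227 225 [ 0.652 -0.126  0.044]
shop_salt 0.86 289 150 [0.452 0.179 0.059]
shop_matcha 0.68 344 147 [0.524 0.329 0.061]
pad_paprika 0.57 210 231 [ 0.619 -0.159  0.013]
pad_salt 0.48 229 218 [ 0.597 -0.096  0.012]
pad_matcha 0.62 248 206 [ 0.579 -0.03   0.014]
[-0.88399775  1.38376419  0.88400923] 1.1 0.0187
```

Run:
```python
import cv2
im=cv2.imread("pics/top1.png"); cv2.imwrite("pics/top1c.png",cv2.resize(im[140:290,100:420],None,fx=2.5,fy=2.5,interpolation=cv2.INTER_CUBIC))
```

```text
(no output)
```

View pics/top1c.png

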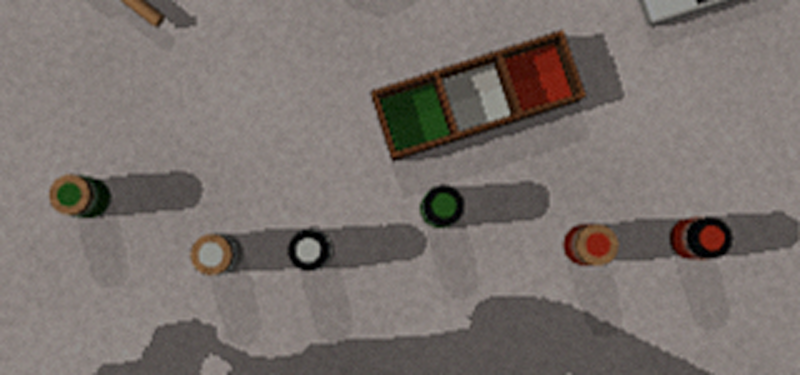

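View pics/scene1.png

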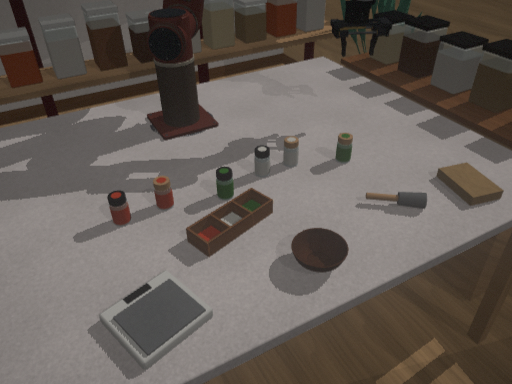

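The top view agrees with the networks. The black-lidded jars sit at crop pixels (307,249) white, (443,206) green and (710,238) red, and the bays run green, white, red from left to right. Next I'll refine the lid and rim positions from depth, then check IK.

```bash
cat > b.py <<'E'
from h import *
K,T,im,d=shot("top"); W=world(K,T,d)
m=((W[...,2]>.075)&(W[...,2]<.1)).astype(np.uint8)
n,l=cv2.connectedComponents(m)
for i in range(1,n):
    P=W[l==i]
    if 60<len(P)<600 and P[:,0].mean()<.56:
        c,rad=cv2.minEnclosingCircle(P[P[:,2]>.08][:,:2].astype(np.float32)); print("lid",len(P),np.median(P,0).round(4),P[P[:,2]>.08].mean(0).round(4),np.round(c,4),round(rad,4), im[l==i].mean(0).round())
m=((W[...,2]>.03)&(W[...,2]<.055)&(np.hypot(W[...,0]-.62,W[...,1]+.1)<.14))
print("rim",cv2.minAreaRect(W[m][:,:2].astype(np.float32)),m.sum())
c=np.array(cv2.minAreaRect(W[m][:,:2].astype(np.float32))[0]); a=np.array([.054,-.148]);a/=np.hypot(*a)
for s in (1,-1):
    z=s*np.array([-a[1],a[0],0]); x=np.array([0,0,-1.]); M=np.stack([x,np.cross(z,x),z],1); rv=R.from_matrix(M).as_rotvec()
    for p in ([.463,-.327],[.45,.092],[.486,-.059],[.649,-.173],[.626,-.098],[.595,-.025]):
        for h in (.045,.18):
            q=solver.inverse_kinematics([*p,h],rv); print(s,p,h,None if q is None else np.round(q,2))
E
python3 b.py
```

```text
lid 221 [0.508  0.342  0.0864] [0.508  0.3425 0.0866] [0.508 0.343] 0.0225 [82. 75. 42.]
lid 211 [ 0.4938 -0.0572  0.0864] [ 0.493  -0.0581  0.0864] [ 0.4934 -0.0582] 0.0218 [22. 36. 18.]
lid 229 [ 0.4571 -0.3393  0.086 ] [ 0.4564 -0.3402  0.086 ] [ 0.4565 -0.3403] 0.022 [52. 19. 14.]
lid 224 [ 0.4502 -0.2203  0.0864] [ 0.45   -0.2202  0.0864] [ 0.4504 -0.2203] 0.022 [118.  67.  44.]
lid 217 [0.443  0.1905 0.0864] [0.443  0.1898 0.0864] [0.4429 0.1899] 0.0218 [123. 104.  85.]
lid 210 [0.4473 0.0871 0.0863] [0.4468 0.0865 0.0865] [0.4471 0.0868] 0.0216 [61. 62. 60.]
rim ((0.6196131706237793, -0.10096641629934311), (0.08051586896181107, 0.22831882536411285), 17.207124710083008) 697
1 [0.463, -0.327] 0.045 [-0.75  0.28  1.82 -0.    1.05 -1.1 ]
1 [0.463, -0.327] 0.18 [-0.75  0.12  1.73 -0.    1.3  -1.1 ]
1 [0.45, 0.092] 0.045 [ 0.03  0.04  2.09 -0.    1.01 -0.32]
1 [0.45, 0.092] 0.18 [ 0.03 -0.15  1.99 -0.    1.3  -0.32]
1 [0.486, -0.059] 0.045 [-0.28  0.11  2.02 -0.    1.02 -0.63]
1 [0.486, -0.059] 0.18 [-0.28 -0.07  1.92 -0.    1.3  -0.63]
1 [0.649, -0.173] 0.045 [-0.38  0.5   1.52 -0.
[... 302 characters left out ...]
5 -0.    1.31 -0.52]
-1 [0.463, -0.327] 0.045 [-0.75  0.28  1.82 -0.    1.05  2.04]
-1 [0.463, -0.327] 0.18 [-0.75  0.12  1.73 -0.    1.3   2.04]
-1 [0.45, 0.092] 0.045 None
-1 [0.45, 0.092] 0.18 None
-1 [0.486, -0.059] 0.045 [-0.28  0.11  2.02 -0.    1.02  2.51]
-1 [0.486, -0.059] 0.18 [-0.28 -0.07  1.92 -0.    1.3   2.51]
-1 [0.649, -0.173] 0.045 [-0.38  0.5   1.52 -0.    1.12  2.41]
-1 [0.649, -0.173] 0.18 [-0.38  0.36  1.44 -0.    1.35  2.41]
-1 [0.626, -0.098] 0.045 [-0.28  0.42  1.63 -0.    1.09  2.51]
-1 [0.626, -0.098] 0.18 [-0.28  0.27  1.55 -0.    1.32  2.51]
-1 [0.595, -0.025] 0.045 [-0.17  0.34  1.74 -0.    1.06  2.62]
-1 [0.595, -0.025] 0.18 [-0.17  0.18  1.65 -0.    1.31  2.62]
```

```bash
cat >> h.py <<'E'
C=np.array([.6196,-.1010]); th=np.radians(17.2); ex=np.array([np.cos(th),np.sin(th)]); ey=np.array([-ex[1],ex[0]])
zt=np.array([*ex,0]); xt=np.array([0,0,-1.]); RV=R.from_matrix(np.stack([xt,np.cross(zt,xt),zt],1)).as_rotvec()
JAR={"salt":[.4470,.0867],"matcha":[.4934,-.0582],"paprika":[.4565,-.3403]}
BAY={"salt":C,"matcha":C+.074*ey,"paprika":C-.074*ey}
G=.045; UP=.19
def say(s): print(s,round(monitor.read_time(),2),np.round(monitor.read_eef_pos(),4),"open",round(monitor.read_opening(),4),"F",np.round(monitor.read_ft_force(),1))
def pick(n):
    x,y=JAR[n]; 
    s=r.movel([x,y,G],.12,f_stop=8); say("down stop=%s"%s)
    if s: return False
    r.set_gripper(.03); say("grip")
    r.movel([x,y,UP],.15); say("lift"); return monitor.read_opening()>.04
def place(n):
    b=BAY[n]; r.movel([*b,UP],.22); z=G+.013
    r.movel([*b,z+.015],.1); say("pre")
    s=r.movel([*b,z-.003],.02,f_stop=3); say("down stop=%s"%s)
def release(n):
    b=BAY[n]; r.set_gripper(.075); r.movel([*b,UP],.15); say("released")
E
python3 - <<'E'
from h import *
r.movep([*JAR["salt"],.23],RV); say("above")
K,T,im,d=shot("wrist","w1.png"); W=world(K,T,d)
m=((W[...,2]>.08)&(W[...,2]<.095)).astype(np.uint8); n,l,st,_=cv2.connectedComponentsWithStats(m)
for i in range(1,n):
    if st[i,4]>500: print(st[i],W[l==i].mean(0).round(4),cv2.minEnclosingCircle(W[l==i][:,:2].astype(np.float32)))
E
```

```text
above 3.02 [0.4471 0.0873 0.2301] open 0.0868 F [-0.   0.1  0.1]
[ 263   41   48   51 1885] [0.4396 0.1914 0.0856] ((0.43977028131484985, 0.19119572639465332), 0.02200808748602867)
[ 235  151   44   44 1471] [0.4433 0.0885 0.0856] ((0.4434446096420288, 0.08771318942308426), 0.022034399211406708)
[239 286  39  21 648] [ 0.4869 -0.0476  0.0852] ((0.48929181694984436, -0.05584687739610672), 0.02171441726386547)
```

View pics/w1.png

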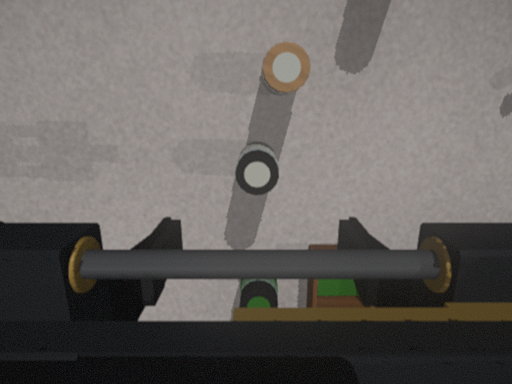

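The wrist picture shows the black-lidded white jar at pixel (257,173), with the pale-lidded one well clear at (287,67). The two cameras agree to within 3.5 mm, so I'll split the difference and go.

```bash
cat >> h.py <<'E'
for k in JAR: JAR[k]=np.array(JAR[k])+[-.0018,.0005]; BAY[k]=BAY[k]+[-.0018,.0005]
E
python3 - <<'E'
from h import *
print(pick("salt"))
E
```

```text
down stop=False 4.76 [0.4459 0.0872 0.0457] open 0.0868 F [-0.5 -0.2  0.3]
grip 5.54 [0.4451 0.0872 0.045 ] open 0.0451 F [-1.1 -0.1  1.3]
lift 6.66 [0.4444 0.0872 0.1888] open 0.0451 F [-0.1 -0.5 -1.7]
True
```

Run:
```python
from h import *
b=BAY["salt"]; r.movel([*b,UP],.22); say("over")
K,T,im,d=shot("wrist","w2.png")
place("salt"); shot("scene","s2.png")
a=cv2.imread("pics/w2.png"); s=cv2.resize(cv2.imread("pics/s2.png")[140:260,150:310],(512,384),interpolation=cv2.INTER_CUBIC); cv2.imwrite("pics/c2.png",cv2.resize(np.hstack([a,s]),(800,300)))
```

```text
over 7.97 [ 0.6172 -0.0999  0.1897] open 0.0451 F [ 0.6  0.3 -1.2]
pre 9.58 [ 0.6186 -0.1007  0.074 ] open 0.0449 F [ 0.4 -0.4 -0.6]
down stop=True 10.29 [ 0.6175 -0.1004  0.0579] open 0.0449 F [-0.1  0.2  4.6]
```

View pics/c2.png

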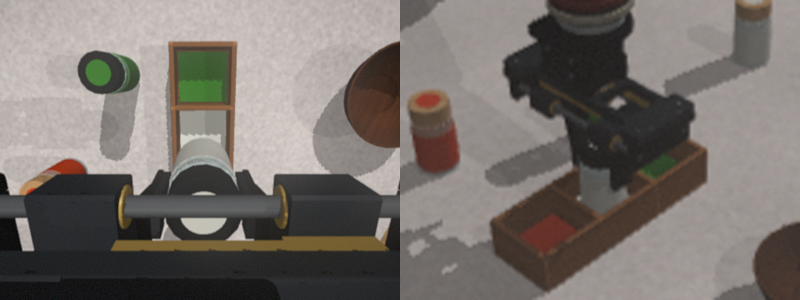

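White jar: contact came at exactly the expected height, and it stands in the white bay with the red and green pads visible on either side. I'll release it and do matcha.

Run:
```python
from h import *
release("salt")
r.movel([*JAR["matcha"],UP],.22)
if pick("matcha"):
    place("matcha"); shot("scene","s3.png")
    cv2.imwrite("pics/c3.png",cv2.resize(cv2.imread("pics/s3.png")[140:260,150:310],(512,384),interpolation=cv2.INTER_CUBIC))
```

```text
released 12.19 [ 0.617  -0.1003  0.1887] open 0.075 F [-0.2  0.5 -0.3]
down stop=False 14.31 [ 0.4924 -0.0579  0.0458] open 0.075 F [ 0.5  1.1 -0. ]
grip 14.94 [ 0.4915 -0.0578  0.0451] open 0.0454 F [-1.8 -0.3  1.8]
lift 16.06 [ 0.4908 -0.0575  0.1887] open 0.0452 F [ 0.2  1.  -2.8]
pre 18.02 [ 0.5967 -0.0299  0.074 ] open 0.0452 F [-0.2 -0.  -2. ]
down stop=True 18.73 [ 0.5957 -0.0298  0.0581] open 0.0453 F [-0.7  0.5  5.3]
```

View pics/c3.png

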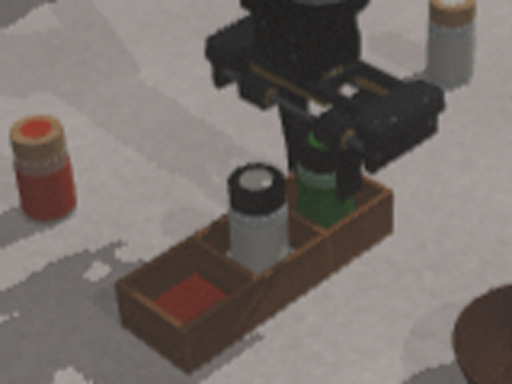

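The white jar stands upright in the middle bay, and the green one has touched down on the green pad. Last is paprika.

Run:
```python
from h import *
release("matcha")
r.movel([*JAR["paprika"],UP],.25)
if pick("paprika"):
    place("paprika"); release("paprika")
    r.movel([.40,.15,.3],.25); r.sleep(.3); say("end")
    shot("scene","s4.png")
    K,T,im,d=shot("top","t4.png"); W=world(K,T,d)
    m=((W[...,2]>.075)&(W[...,2]<.106)).astype(np.uint8); n,l=cv2.connectedComponents(m)
    for i in range(1,n):
        P=W[l==i]
        if 60<len(P)<600:
            c,rad=cv2.minEnclosingCircle(P[:,:2].astype(np.float32)); v=np.array(c)-C
            print(np.round(c,4),round(rad,4),np.median(P[:,2]).round(4),"caddy xy",round(v@ex,4),round(v@ey,4))
    s=cv2.resize(cv2.imread("pics/s4.png")[120:260,90:370],(800,400),interpolation=cv2.INTER_CUBIC); cv2.imwrite("pics/c4.png",s)
```

```text
released 20.62 [ 0.5951 -0.0296  0.1887] open 0.0749 F [-0.5  0.4 -0.1]
down stop=False 23.5 [ 0.4553 -0.3404  0.046 ] open 0.0755 F [-0.5 -0.7 -0.8]
grip 24.13 [ 0.4547 -0.3399  0.0451] open 0.0455 F [-0.6 -0.1  1.7]
lift 25.25 [ 0.4541 -0.3392  0.1886] open 0.0452 F [ 0.5 -0.2 -2. ]
pre 27.86 [ 0.6404 -0.1715  0.0741] open 0.0451 F [-0.1  0.2 -1.4]
down stop=True 28.57 [ 0.6394 -0.1712  0.0581] open 0.0453 F [-0.7 -0.9  4.7]
released 30.42 [ 0.6389 -0.1709  0.1885] open 0.0751 F [-0.2 -0.3 -0.3]
end 32.52 [0.4001 0.1497 0.2998] open 0.075 F [1.1 1.  1. ]
[ 0.6403 -0.1719] 0.0227 0.0994 caddy xy -0.0012 -0.0738
[ 0.6185 -0.1001] 0.0224 0.0991 caddy xy -0.0007 0.0012
[ 0.5969 -0.03  ] 0.0223 0.099 caddy xy -0.0007 0.0746
[0.5085 0.3433] 0.0221 0.0861 caddy xy 0.0252 0.4573
[ 0.4503 -0.22  ] 0.0222 0.0867 caddy xy -0.1969 -0.0636
```

View pics/c4.png

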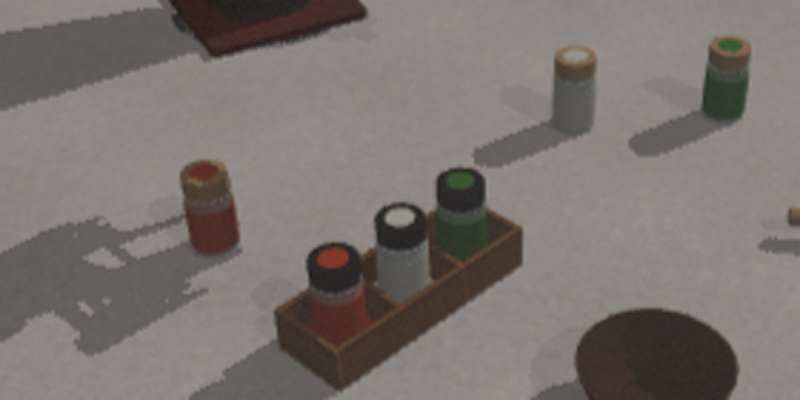

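View pics/t4.png

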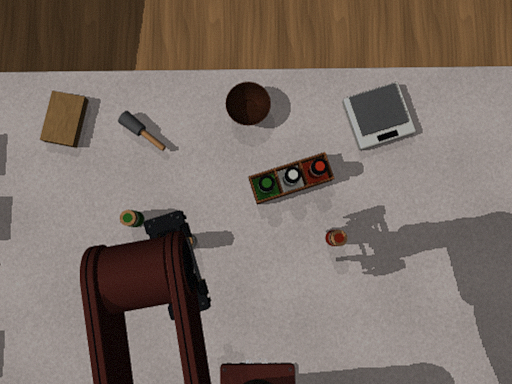

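The three jars stand upright in their matching bays: red, white and green at pixels (333,260), (400,218) and (460,182). All three look-alikes are standing where they were, and the arm is clear.

Run:
```python
from h import *
print(np.abs(monitor.read_qvel()).max()); sign_off()
```

```text
0.0033266507695184533
the job is handed in; nothing more can be done
```

The order is packed and handed in. The paprika, salt and matcha jars with black lids each stand upright on the pad of their own colour. I lowered each one at 0.02 m/s until it touched the pad, then released it and moved the arm away.

- **Placement:** the last top view put each jar within about 1.5 mm of its bay centre. The lid tops measured 99 mm above the counter, as they should for a jar standing on its pad.
- **Look-alikes:** all three were still standing in the last scene picture. The top view confirmed the paprika and matcha look-alikes had not moved. The arm hid the salt one from above, so I checked that one only by eye in the scene picture.
- **Robot:** it had let go and was clear of everything and practically still, at about 33 s of the 77 s allowed.
- **Disagreement:** the wrist and top cameras differed by about 3.5 mm on the salt jar's position. I used the middle value, well inside the clearance.

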